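Dress the offer mat on the shop counter

ROBOT

A 6-joint arm with a two-finger parallel gripper is mounted at the origin on the work surface. World frame = base frame: x ahead of the robot, y to its left, z up, the work surface at z = 0. Lengths are in mm, angles in rad, forces in N, time in s.
With the tool pointing down it reaches from about 350 to 875 mm from the base axis. Payload 4.2 kg.
Tool frame: the origin (TCP) lies where the fingers leave the gripper's body, on its centre line; the fingertips stand 70 mm ahead of it and the grasp point (between the pads) lies 51 mm ahead of it; x points along the fingers, y is the direction in which the jaws open and shut, and the axes are right-handed (so a half turn about x gives the same grasp; the last joint's range is limited). The gripper opens to 87 mm and grips with 3 to 60 N. Pads are 19 mm wide; open, the fingers measure 117 mm over their backs; the gripper's body (75 mm by 190 mm) begins 51 mm behind the grasp point.
Start: joints at [-1.031, 0.385, 0.008, 0, -1.194, -0.259], TCP at [173.219, -600.495, 292.25] pointing down, gripper open.
Joint ranges: [-3.14, 3.14], [-1.21, 2.06], [-1.07, 1.41], [-3.16, 2.05], [-2.99, -0.16], [-3.1, 3.1]. Speed limits (rad/s): [2.79, 2.79, 3.14, 3.14, 3.14, 3.14].

INTERFACE

Orientations are given as a 3x3 rotation matrix whose columns are the frame's x, y, z axes.
In Python, from bench import bot gives the robot as it stands.
- The arm moves only by the tool drive_tool, never from a script. Its arguments are lists of equal length, an entry for each row: "xyz": the shift along the tool's x, y, z normalised to -1 to 1, where 1 is 0.04 m, a list of three; "roll": the turn about the tool's x normalised to -1 to 1, where 1 is 5 degrees. A call has 1 to 5 rows; each row shifts and turns the commanded pose from where the row before left it, along the tool's axes as they then stand; what a row does not reach is not made up. A row lasts 1/12 s, in which the tool goes at most 41.7 mm and 7.16 degrees, less where a joint would pass 70% of its speed; a pose out of reach is approached as far as the arm can. A call with a number of a shift or a turn outside -1 to 1 is refused whole. A call with a gripper value outside its range is refused whole. "claw" is the closure, from 0 (fully open) to 1 (shut), set as the call begins (left out, the last holds). The fingers move at their own pace and stop on an object; the grip force is fixed at half the most. Time passes only in rows, so rows that do not move let the fingers close. It gives the time, the measured TCP pose, the force and the opening at its end, in the units of the state.
- bot.observe(): the state, without advancing time (a new reading comes with each control period).
- bot.grab_frame(name): name is "scene" or "top" or "wrist"; returns the picture (480x640x3 uint8, blue, green, red); there is no depth.
- bot.get_calibration(name): a dict with "camera_matrix" (3x3 intrinsics, pixels), "cam_to_world" (4x4, takes a point from camera to world coordinates). Camera axes: x right, y down, z forward; pixel columns grow to the right and rows downward; lengths in mm; the calibration is good to about 2 mm. A picture is of the moment at which its call begins: read the wrist's pose just before it. get_calibration takes no time and is no camera call; for the wrist camera it gives the pose at the moment of the call.
- bot.job_done(): hands the job in, once; it reports no verdict.
Trained networks look in the newest picture that a camera, given by its name, has taken for a name from the list of things; names that differ only in an ending like _2 or _b are one class to them, and where a whole thing is asked for, a point or a joint stands for the part that bears it (a point fixed in the world has none). Each returns a list of dicts, best first, with "score" (0 to 1); they miss things now and then, are a little off and sometimes report something else, mostly with a low value. They report only what shows in the picture. A call takes as long as a camera call. They do not tell look-alikes from the thing itself.
- bot.look_for(label, camera): "box" ([left, top, width, height] in pixels, round what is visible of it).
- bot.cut_out(label, camera): "mask" (480x640 bool, what is visible of it) and "box" ([left, top, width, height] in pixels, round what is visible of it).
- bot.tip_of(label, camera): "point" ([column, row] in pixels: a listed point, or the origin of a listed thing).
The state is a dict: "time_s": time; "joint_positions": joint angles; "joint_velocities": joint speeds; "joint_torque": joint torques, N m; "eef_pos": TCP position; "eef_rot": TCP orientation; "wrist_force": force on the tool from outside, world axes, zero at the start; "torque": the same for the moment, N m; "opening": opening from 0.0 (shut) to 1.0 (fully open).
Only numpy, scipy, OpenCV 4.12 (cv2) and the standard library are available. Lean on these libraries where they do the work, as an engineer would, in place of code of your own. Each camera call takes 0.05 s, during which the arm holds its last target.

TASK

Set out the offer display on the black counter mat: stand the blue tin in the ring in the middle, the yellow carton in the square at the end of the mat next to the sweets jar, and the red carton in the square at the end next to the change dish, and put the small purple-lidded tub on top of the blue tin. Everything stands upright and centred in its mark (the tub centred on the tin), the cartons squarely, with their broad sides along the long edges of the mat. Leave the green carton and the brown tin where they stand.

Things in the scene. Friction and masses are not known exactly. Their poses are not given: they have to be found in the camera images.
- yellow_carton: Yellow spice carton, 38 mm deep (own x), 55 mm wide (own y), 72 mm tall, about 110 g, standing upright; origin at the centre of its underside, z up. Black panels on its broad faces.
- red_carton: Red spice carton, 38 mm deep (own x), 55 mm wide (own y), 72 mm tall, about 110 g, standing upright; origin at the centre of its underside, z up. Cream panels on its broad faces.
- blue_tin: Blue tin with a white band, upright cylinder 54 mm in diameter, 55 mm tall, flat blue top with a small silvery disc at its centre, about 160 g; origin at the centre of its underside, z up.
- tub: Small closed white tub with a purple lid, upright cylinder 39 mm in diameter, 38 mm tall in all, flat underside, about 60 g; origin at the centre of its underside, z up.
- mat: Black display mat fixed to the counter, 110 mm (own x) by 300 mm (own y, the long way) and 3 mm thick; origin at the centre of its underside, on the counter. White marks lie in a row along its y axis: a ring of 78 mm inner diameter at its centre, and a rectangular outline centred 95 mm from the centre towards each end (inner size 62 mm along x, 79 mm along y). The mat may lie turned up to 15 degrees. Nothing stands on it at the start.
- sweets_jar: Clear round jar of coloured sweets with an orange lid, 106 mm in diameter, 85 mm tall, fixed, off one end of the mat (its centre about 235 mm from the mat's centre); which end varies. Origin at the centre of its underside.
- change_dish: Shallow round teal dish with a few brass coins, 110 mm in diameter, 20 mm tall, fixed, off the other end of the mat (its centre about 235 mm from the mat's centre). Origin at the centre of its underside.
- green_carton: Green carton, 38 mm deep (own x), 55 mm wide (own y), 72 mm tall, about 110 g, standing upright; origin at the centre of its underside, z up. Not part of the display: leave it where it is.
- brown_tin: Dark brown tin with a white band, a brown top with a small silvery disc, the same size and shape as the blue one; origin at the centre of its underside. Not part of the display: leave it where it is.
Not all that is in view belongs to the job. There is more than one size of the red_carton; the one meant has the size given above. There is more than one size of the tub; the one meant has the size given above.

How it is judged (in metres and radians):
At the end, for the whole second after the job is handed in: Tin in the ring, yellow carton in the jar-end outline, red in the dish-end one, each on the mat within 13 mm of its mark's centre along mat x and y; cartons within 0.25 rad of the mat; tub on the tin, axes within 11 mm; all upright within 0.1 rad, released, at rest (((y of sweets_jar in the frame of mat above 0 m and x of yellow_carton in the frame of mat between -0.013 and 0.013 m and y of yellow_carton in the frame of mat between 0.082 and 0.108 m and z of yellow_carton in the frame of mat between 0 and 0.007 m and x of red_carton in the frame of mat between -0.013 and 0.013 m and y of red_carton in the frame of mat between -0.108 and -0.082 m and z of red_carton in the frame of mat between 0 and 0.007 m) or (y of sweets_jar in the frame of mat below 0 m and x of yellow_carton in the frame of mat between -0.013 and 0.013 m and y of yellow_carton in the frame of mat between -0.108 and -0.082 m and z of yellow_carton in the frame of mat between 0 and 0.007 m and x of red_carton in the frame of mat between -0.013 and 0.013 m and y of red_carton in the frame of mat between 0.082 and 0.108 m and z of red_carton in the frame of mat between 0 and 0.007 m)) and x of blue_tin in the frame of mat between -0.013 and 0.013 m and y of blue_tin in the frame of mat between -0.013 and 0.013 m and z of blue_tin in the frame of mat between 0 and 0.007 m and horizontal distance between tub and blue_tin below 0.011 m and z of tub in the frame of blue_tin between 0.05 and 0.06 m and angle between the y axis of each of yellow_carton, red_carton and the y axis of mat, either way round below 0.25 rad and angle between each of yellow_carton, red_carton, blue_tin, tub's own z axis and vertical below 0.1 rad and linear speed of each of yellow_carton, red_carton, blue_tin, tub below 0.02 m/s); the robot touches nothing.
It fails at once if the green carton or the brown tin is disturbed (shifted by more than 25 mm or tipped over) (distance of any of green_carton, brown_tin from where it was at the start of the episode above 0.025 m or angle between any of green_carton, brown_tin's own z axis and vertical above 0.5 rad).
It also fails if it takes over 118 s, if anything falls off the work surface, if the arm or the gripper's body presses on something with over 40 N, if the wrist force passes 120 N, or if a joint passes its speed limit or range.

## Working session

There is one attempt and no reset: what is moved stays moved. The work goes in short steps, Python scripts to look and compute and a tool call to move; the robot and the scene stay as the last step left them, time stands still between calls to the robot, and variables do not carry over. Pictures are saved under pics/ and viewed, and the job is handed in when it is done.

Besides the shell and the picture viewer there is one more tool, called by a JSON object that holds its "op" and its "data". drive_tool: Moves the arm, as the interface text tells. Its arguments: {"type":"object","properties":{"xyz":{"type":"array","items":{"type":"array","items":{"type":"number"}}},"roll":{"type":"array","items":{"type":"number"}},"claw":{"type":"number"}},"required":["xyz","roll"]}

```bash
mkdir -p pics; ls; python3 - <<'E'
from bench import bot
import cv2,numpy as np
np.set_printoptions(precision=4,suppress=True)
s=bot.observe();print(s['time_s'],s['eef_pos'],s['eef_rot'],s['opening'])
for n in ['scene','top','wrist']:
    cv2.imwrite(f'pics/{n}0.png',bot.grab_frame(n))
    c=bot.get_calibration(n);print(n,np.array(c['camera_matrix']),np.array(c['cam_to_world']))
E
```

```text
pics
0.0 [ 173.0891 -600.0754  291.1546] [[-0.0007 -0.2769  0.9609]
 [ 0.0021  0.9609  0.2769]
 [-1.      0.0022 -0.0001]] 1.0011020542777538
scene [[491.6219   0.     314.5149]
 [  0.     491.6219 238.1046]
 [  0.       0.       1.    ]] [[   0.4043    0.4924   -0.7708 1284.004 ]
 [   0.9146   -0.2247    0.3361 -382.7671]
 [  -0.0077   -0.8409   -0.5412  569.3945]
 [   0.        0.        0.        1.    ]]
top [[576.1419   0.     330.8478]
 [  0.     576.1419 251.4829]
 [  0.       0.       1.    ]] [[  -0.0086   -0.9914    0.1306  359.5102]
 [  -0.9998    0.0106    0.0144  -55.6971]
 [  -0.0157   -0.1305   -0.9913 1436.6834]
 [   0.        0.        0.        1.    ]]
wrist [[397.998    0.     325.1116]
 [  0.     397.998  242.6315]
 [  0.       0.       1.    ]] [[  -0.2761    0.9252    0.2603  101.1972]
 [   0.9611    0.2653    0.0765 -620.7979]
 [   0.0017    0.2713   -0.9625  384.2444]
 [   0.        0.        0.        1.    ]]
```

View pics/top0.png

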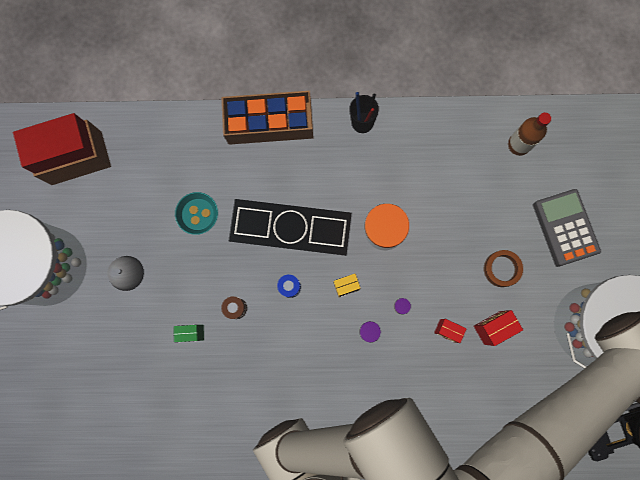

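View pics/scene0.png

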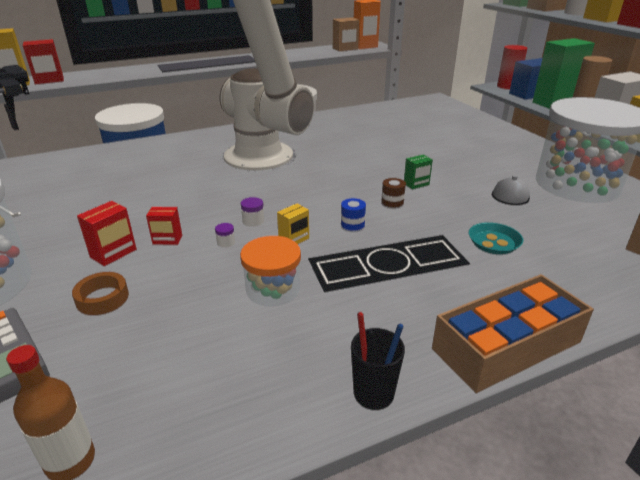

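View pics/wrist0.png

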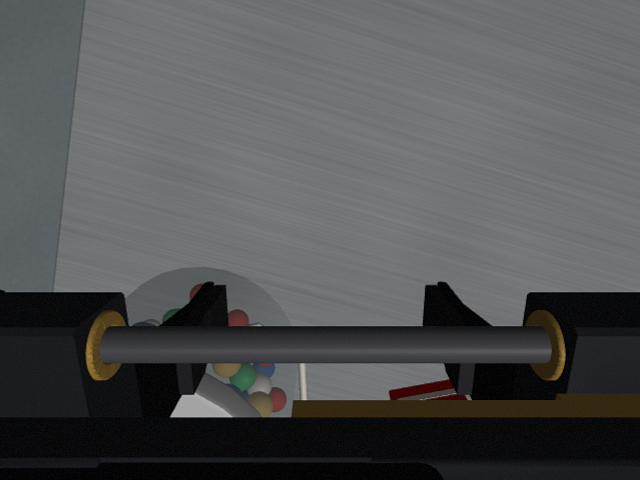

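```bash
python3 - <<'E'
import cv2,numpy as np
t=cv2.imread('pics/top0.png')
cv2.imwrite('pics/crop1.png',cv2.resize(t[265:365,340:540],None,fx=4,fy=4,interpolation=cv2.INTER_CUBIC))
cv2.imwrite('pics/crop2.png',cv2.resize(t[180:350,160:420],None,fx=3,fy=3,interpolation=cv2.INTER_CUBIC))
E
```

```text
(no output)
```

View pics/crop1.png

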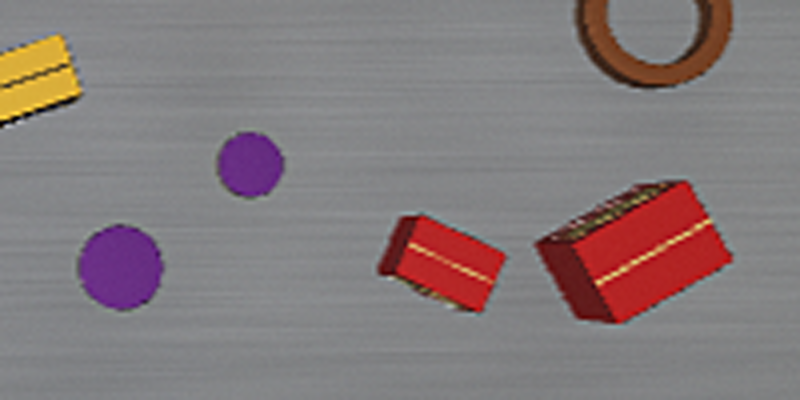

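View pics/crop2.png

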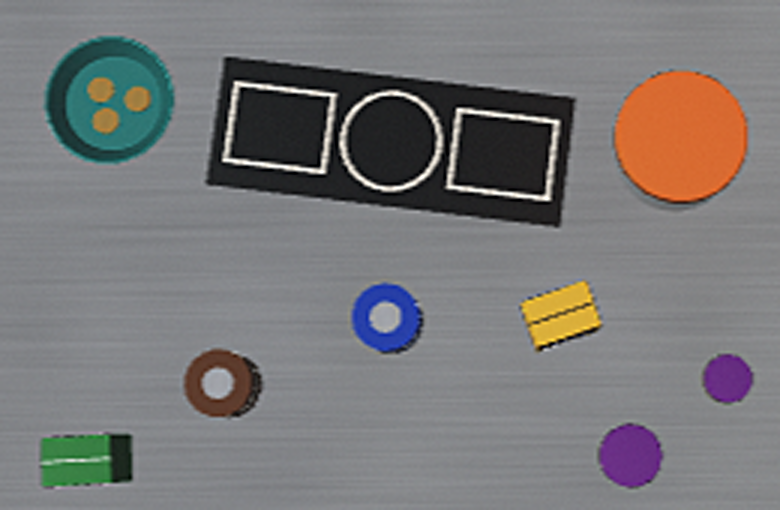

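```bash
cat > h.py <<'E'
from bench import bot
import cv2,numpy as np
np.set_printoptions(precision=3,suppress=True)
def bp(px,z,c):
    K=np.array(c['camera_matrix']);T=np.array(c['cam_to_world'])
    px=np.atleast_2d(np.array(px,float))
    d=np.c_[px,np.ones(len(px))]@np.linalg.inv(K).T@T[:3,:3].T
    o=T[:3,3]; return o+d*((z-o[2])/d[:,2])[:,None]
E
cat > m.py <<'E'
from h import *
t=cv2.imread('pics/top0.png');c=bot.get_calibration('top')
hsv=cv2.cvtColor(cv2.GaussianBlur(cv2.resize(t,None,fx=4,fy=4,interpolation=cv2.INTER_LINEAR),(5,5),0),cv2.COLOR_BGR2HSV)
def comp(lo,hi,cen,close=0):
    m=cv2.inRange(hsv,lo,hi)
    if close:m=cv2.morphologyEx(m,cv2.MORPH_CLOSE,np.ones((close,close)))
    n,l,s,ce=cv2.connectedComponentsWithStats(m)
    i=min([k for k in range(1,n) if s[k,4]>300],key=lambda k:np.hypot(*(ce[k]/4-cen)))
    return (l==i).astype(np.uint8)
def quad(m): 
    p=cv2.findContours(m,0,1)[0]; p=max(p,key=cv2.contourArea)
    return (cv2.boxPoints(cv2.minAreaRect(p))-1.5)/4
def rep(n,m,z):
    if n[0]=='o':
        p=max(cv2.findContours(m,0,1)[0],key=cv2.contourArea)
        w=bp((p[:,0]-1.5)/4,z,c)[:,:2].astype(np.float32)
        (x,y),r=cv2.minEnclosingCircle(w);print(n,x,y,'d',2*r,'areaD',2*np.sqrt(cv2.contourArea(w)/np.pi))
    else:
        w=bp(quad(m),z,c)[:,:2]
        (r)=cv2.minAreaRect(w.astype(np.float32));e=np.diff(w,axis=0)
        i=np.argmax(np.linalg.norm(e[:2],axis=1));print(n,w.mean(0),'sides',np.linalg.norm(e[:2],axis=1),'long dir deg',np.degrees(np.arctan2(e[i,1],e[i,0]))%180)
rep('yellow',comp((18,100,150),(35,255,255),(347,285),9),72)
rep('red',comp((0,150,140),(8,255,255),(450,330),9),72)
rep('redbig',comp((0,150,140),(8,255,255),(499,325),9),100)
rep('green',comp((45,100,100),(80,255,255),(185,333),9),72)
rep('o blue',comp((105,100,120),(125,255,255),(289,286)),55)
rep('o brown',comp((3,80,60),(15,255,255),(233,307)),55)
rep('o tub',comp((130,80,60),(150,255,255),(402,306)),38)
rep('o tubbig',comp((130,80,60),(150,255,255),(370,331)),50)
rep('o jar',comp((8,150,100),(15,255,255),(387,226)),85)
rep('o dish',comp((85,100,30),(95,255,255),(196,213)),20)
rep('mat',comp((0,0,0),(180,255,60),(290,227),31),3)
E
python3 m.py
```

```text
yellow [461.094 -72.002] sides [56.381 38.148] long dir deg 108.65321812410576
red [ 349.74  -317.857] sides [38.133 55.109] long dir deg 64.53893993733955
redbig [ 355.597 -428.196] sides [76.211 52.41 ] long dir deg 118.67247211986216
green [349.505 309.89 ] sides [53.555 37.401] long dir deg 92.8358555595215
o blue 461.0936279296875 67.72140502929688 d 55.20698165893555 areaD 53.55107495451284
o brown 409.4442443847656 200.99159240722656 d 54.1591682434082 areaD 52.459631508386245
o tub 409.9613037109375 -206.60906982421875 d 39.10873031616211 areaD 37.96681187283247
o tubbig 349.1649169921875 -126.78829193115234 d 50.10631561279297 areaD 48.835205685937424
o jar 599.6930541992188 -168.73880004882812 d 106.3548583984375 areaD 104.24230642027041
o dish 647.7852172851562 303.08453369140625 d 108.56966400146484 areaD 106.77896453766233
mat [612.866  68.516] sides [110.804 301.108] long dir deg 82.47889638220967
```

The two red cartons stand at (450,330) and (499,328) in the top picture. Their top faces measure 38x55 mm and 76x52 mm, so the left one fits. The two purple lids at (402,306) and (370,331) measure 39 mm and 50 mm across, so the right-hand one fits. The enlarged crop agrees with both. The jar is at the −y end of the mat, so yellow goes to (600,−26) and red to (625,163).

I'll roll first, then move.

```bash
cat > go.py <<'E'
import sys
from h import *
# usage: x y z yaw  -> needed deltas
x,y,z,yaw=map(float,sys.argv[1:5])
s=bot.observe();p=np.array(s['eef_pos']);R=np.array(s['eef_rot'])
cy=np.degrees(np.arctan2(R[1,1],R[0,1]))
d=(cy-yaw+180)%360-180
u=R.T@(np.array([x,y,z])-p)/40
# after rolling first to target yaw
a=np.radians(yaw);R2=np.array([[0,np.cos(a),np.sin(a)],[0,np.sin(a),-np.cos(a)],[-1,0,0]])
u2=R2.T@(np.array([x,y,z])-p)/40
print('t',round(s['time_s'],2),'p',p,'yaw',round(cy,2),'open',round(s['opening'],3),'F',np.array(s['wrist_force']))
print('roll units',round(d/5,2),'| units now',u,'| after roll',u2)
E
python3 go.py 461 67.7 230 172.5
```

```text
t 0.15 p [ 173.128 -600.193  291.424] yaw 106.08 open 1.001 F [-0.082  0.673 -0.507]
roll units -13.28 | units now [ 1.557 14.047 11.541] | after roll [ 1.536 -4.956 17.494]
```

{"op": "drive_tool", "data": {"xyz": [[0,1,0],[0,1,0],[0,1,0],[0,1,0],[0,1,0]], "roll": [0,0,0,0,0], "claw": 0}}

```text
time_s: 0.57
eef_pos: [116.9, -406.5, 291.6]
eef_rot: [[-0.001, -0.277, 0.961], [0.001, 0.961, 0.277], [-1.0, 0.001, -0.0]]
wrist_force: [0.7, 0.0, 0.9]
opening: 0.997
```

{"op": "drive_tool", "data": {"xyz": [[0,0,0],[0,0,0],[0,0,0],[0,0,0],[0,0,0]], "roll": [-1,-1,-1,-1,-1]}}

```text
time_s: 0.98
eef_pos: [117.6, -408.0, 292.2]
eef_rot: [[0.0, -0.661, 0.751], [0.0, 0.751, 0.661], [-1.0, 0.0, 0.0]]
wrist_force: [-0.6, 0.1, 0.2]
opening: 1.002
```

{"op": "drive_tool", "data": {"xyz": [[0,0,0],[0,0,0],[0,0,0],[0,0,0],[0,0,0]], "roll": [-1,-1,-1,-1,-1]}}

```text
time_s: 1.4
eef_pos: [117.7, -408.1, 292.1]
eef_rot: [[-0.0, -0.916, 0.401], [0.0, 0.401, 0.916], [-1.0, 0.0, 0.0]]
wrist_force: [0.1, -0.3, 0.4]
opening: 1.001
```

{"op": "drive_tool", "data": {"xyz": [[0,0,0],[0,0,0],[0,0,0],[0,0,0],[0,0,0]], "roll": [-1,-1,-1,-0.3,0]}}

```text
time_s: 1.82
eef_pos: [117.7, -408.1, 292.1]
eef_rot: [[-0.0, -0.992, 0.129], [0.0, 0.129, 0.992], [-1.0, 0.0, 0.0]]
wrist_force: [0.1, 0.4, -0.4]
opening: 1.003
```

```bash
python3 go.py 461 67.7 230 172.5
```

```text
t 1.82 p [ 117.672 -408.109  292.064] yaw 172.6 open 1.003 F [ 0.051  0.404 -0.36 ]
roll units 0.02 | units now [ 1.556 -6.981 12.9  ] | after roll [ 1.552 -6.957 12.914]
```

{"op": "drive_tool", "data": {"xyz": [[0,-0.9,0.4],[0,-0.9,0.4],[0,-0.9,0.4],[0,-0.9,0.4],[0,-0.9,0.4]], "roll": [0,0,0,0,0]}}

```text
time_s: 2.23
eef_pos: [308.1, -351.3, 292.4]
eef_rot: [[0.0, -0.992, 0.13], [-0.0, 0.13, 0.992], [-1.0, -0.0, -0.0]]
wrist_force: [0.6, -1.0, -0.6]
opening: 0.996
```

{"op": "drive_tool", "data": {"xyz": [[0,-0.2,0.9],[0,-0.2,0.9],[0,-0.2,0.9],[0,-0.2,0.9],[0,-0.2,0.9]], "roll": [0,0,0,0,0]}}

```text
time_s: 2.65
eef_pos: [369.6, -177.2, 292.2]
eef_rot: [[0.0, -0.991, 0.13], [0.0, 0.13, 0.991], [-1.0, -0.0, 0.0]]
wrist_force: [0.4, -0.5, 0.4]
opening: 0.999
```

{"op": "drive_tool", "data": {"xyz": [[0,-0.2,0.9],[0,-0.2,0.9],[0,-0.2,0.9],[0,-0.2,0.9],[0,-0.2,0.9]], "roll": [0,0,0,0,0]}}

```text
time_s: 3.07
eef_pos: [432.4, -3.7, 292.4]
eef_rot: [[0.0, -0.992, 0.129], [0.0, 0.129, 0.992], [-1.0, -0.0, 0.0]]
wrist_force: [0.9, -0.6, 0.2]
opening: 0.997
```

```bash
python3 go.py 461 67.7 86 172.5
```

```text
t 3.07 p [432.387  -3.667 292.426] yaw 172.56 open 0.997 F [ 0.876 -0.597  0.237]
roll units 0.01 | units now [ 5.161 -0.476  1.861] | after roll [ 5.161 -0.476  1.862]
```

{"op": "drive_tool", "data": {"xyz": [[0,-0.23,0.92],[0,-0.23,0.91],[1,0,0],[0.9,0,0],[0,0,0]], "roll": [0,0,0,0,0]}}

```text
time_s: 3.48
eef_pos: [456.0, 63.9, 210.0]
eef_rot: [[-0.014, -0.991, 0.13], [-0.005, 0.131, 0.991], [-1.0, 0.013, -0.006]]
wrist_force: [-0.9, -1.1, 0.0]
opening: 1.002
```

```bash
python3 go.py 461 67.7 86 172.5; python3 -c "
from h import *
cv2.imwrite('pics/w1.png',bot.grab_frame('wrist'))"
```

```text
t 3.48 p [456.029  63.888 210.001] yaw 172.5 open 1.002 F [-0.942 -1.107  0.019]
roll units -0.0 | units now [ 3.097 -0.152  0.131] | after roll [ 3.1   -0.111  0.111]
```

View pics/w1.png

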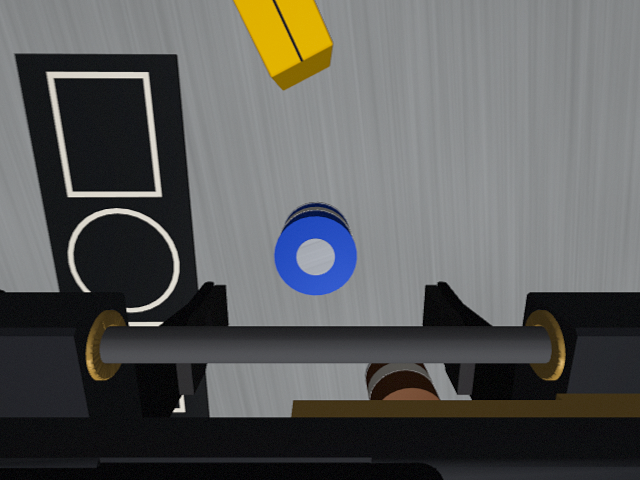

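```bash
python3 - <<'E'
from h import *
s=bot.observe();print(s['eef_pos'],np.array(s['eef_rot']))
c=bot.get_calibration('wrist')
print(bp([316,257],55,c),bp([[124,259]],3,c))
E
```

```text
[458.084  64.021 213.46 ] [[-0.008 -0.992  0.129]
 [-0.004  0.129  0.992]
 [-1.     0.008 -0.005]]
[[463.071  69.09   55.   ]] [[617.949  66.588   3.   ]]
```

{"op": "drive_tool", "data": {"xyz": [[1,0,0]], "roll": [0]}}

```text
time_s: 3.62
eef_pos: [465.5, 66.6, 182.9]
eef_rot: [[0.016, -0.992, 0.126], [0.005, 0.126, 0.992], [-1.0, -0.016, 0.007]]
wrist_force: [1.3, 0.8, 0.1]
opening: 1.001
```

{"op": "drive_tool", "data": {"xyz": [[0,0,0]], "roll": [0]}}

```text
time_s: 3.7
eef_pos: [458.4, 63.7, 173.8]
eef_rot: [[-0.006, -0.991, 0.131], [-0.002, 0.131, 0.991], [-1.0, 0.006, -0.003]]
wrist_force: [-1.3, -0.5, -0.2]
opening: 1.0
```

```bash
python3 go.py 461 67.7 86 172.5; python3 - <<'E'
from h import *
s=bot.observe();print(s['eef_pos'],np.array(s['eef_rot']),s['joint_positions'])
c=bot.get_calibration('wrist')
cv2.imwrite('pics/w2.png',bot.grab_frame('wrist'))
E
```

```text
t 3.7 p [458.382  63.731 173.788] yaw 172.47 open 1.0 F [-1.348 -0.473 -0.178]
roll units -0.01 | units now [ 2.194 -0.065  0.114] | after roll [ 2.195 -0.052  0.107]
[458.382  63.731 173.788] [[-0.006 -0.991  0.131]
 [-0.002  0.131  0.991]
 [-1.     0.006 -0.003]] [ 0.49   0.246 -0.538 -0.001 -0.794 -0.621]
```

View pics/w2.png

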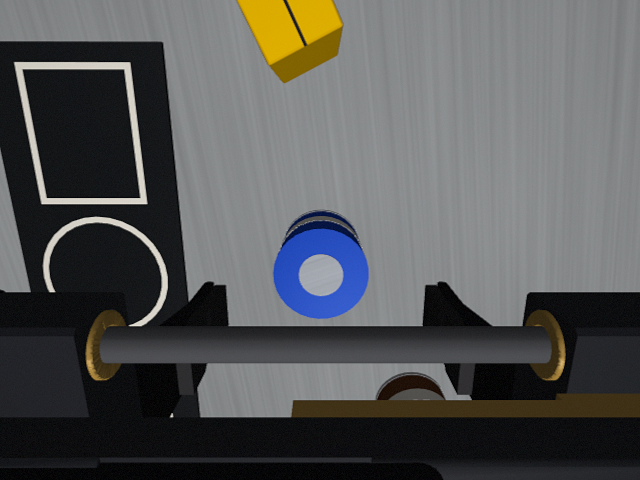

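{"op": "drive_tool", "data": {"xyz": [[0.4,-0.05,0.1],[0.4,0,0],[0.4,0,0],[0.3,0,0],[0,0,0]], "roll": [0,0,0,0,0]}}

```text
time_s: 4.17
eef_pos: [463.3, 68.3, 117.3]
eef_rot: [[0.001, -0.992, 0.129], [-0.0, 0.129, 0.992], [-1.0, -0.001, -0.0]]
wrist_force: [-0.2, -0.1, 0.5]
opening: 0.998
```

```bash
python3 go.py 462 68.4 86 172.5
```

```text
t 4.17 p [463.334  68.327 117.321] yaw 172.57 open 0.998 F [-0.205 -0.138  0.451]
roll units 0.01 | units now [ 0.783  0.034 -0.002] | after roll [ 0.783  0.033 -0.003]
```

{"op": "drive_tool", "data": {"xyz": [[0.3,0.03,0],[0.3,0,0],[0.2,0,0],[0,0,0],[0,0,0]], "roll": [0,0,0,0,0]}}

```text
time_s: 4.58
eef_pos: [462.3, 68.8, 85.6]
eef_rot: [[0.002, -0.992, 0.129], [0.001, 0.129, 0.992], [-1.0, -0.002, 0.001]]
wrist_force: [0.1, -0.8, -0.3]
opening: 1.0
```

{"op": "drive_tool", "data": {"xyz": [[0,0,0],[0,0,0],[0,0,0],[0,0,0],[0,0,0]], "roll": [0,0,0,0,0], "claw": 1}}

```text
time_s: 5.0
eef_pos: [461.5, 68.6, 84.5]
eef_rot: [[0.0, -0.992, 0.129], [0.0, 0.129, 0.992], [-1.0, -0.0, 0.0]]
wrist_force: [-0.4, 1.0, 0.7]
opening: 0.71
```

{"op": "drive_tool", "data": {"xyz": [[0,0,0],[0,0,0],[0,0,0],[0,0,0],[0,0,0]], "roll": [0,0,0,0,0]}}

```text
time_s: 5.42
eef_pos: [461.3, 68.5, 84.3]
eef_rot: [[-0.0, -0.992, 0.129], [-0.0, 0.129, 0.992], [-1.0, 0.0, -0.0]]
wrist_force: [-0.4, 0.4, 3.4]
opening: 0.611
```

{"op": "drive_tool", "data": {"xyz": [[-0.2,0,0],[-0.4,0,0],[-0.5,0,0],[-0.4,0,0],[-0.2,0,0]], "roll": [0,0,0,0,0]}}

```text
time_s: 5.83
eef_pos: [462.0, 68.8, 154.3]
eef_rot: [[0.003, -0.992, 0.129], [0.001, 0.129, 0.992], [-1.0, -0.003, 0.002]]
wrist_force: [0.8, -0.1, -2.5]
opening: 0.615
```

```bash
python3 go.py 612.9 68.5 88 172.5
```

```text
t 5.83 p [462.048  68.801 154.264] yaw 172.6 open 0.615 F [ 0.795 -0.05  -2.545]
roll units 0.02 | units now [ 1.668 -3.736  0.475] | after roll [ 1.657 -3.74   0.485]
```

{"op": "drive_tool", "data": {"xyz": [[0,-0.5,0.1],[0,-0.9,0.1],[0,-0.9,0.1],[0,-0.9,0.1],[0,-0.54,0.09]], "roll": [0,0,0,0,0]}}

```text
time_s: 6.25
eef_pos: [615.3, 68.4, 151.8]
eef_rot: [[0.001, -0.992, 0.129], [-0.0, 0.129, 0.992], [-1.0, -0.001, 0.0]]
wrist_force: [0.2, -0.2, -0.7]
opening: 0.612
```

{"op": "drive_tool", "data": {"xyz": [[0.2,0,0],[0.4,0,0],[0.4,0,0],[0.2,0,0],[0,0,0]], "roll": [0,0,0,0,0]}}

```text
time_s: 6.67
eef_pos: [610.1, 68.1, 101.4]
eef_rot: [[-0.006, -0.992, 0.13], [-0.002, 0.13, 0.992], [-1.0, 0.006, -0.003]]
wrist_force: [-0.4, -0.6, -1.9]
opening: 0.613
```

```bash
python3 go.py 612.9 68.5 88 172.5;  python3 - <<'E'
from h import *
s=bot.observe();print(s['eef_pos'],np.array(s['eef_rot']))
cv2.imwrite('pics/t3.png',cv2.resize(bot.grab_frame('top')[180:350,160:420],None,fx=3,fy=3))
E
```

```text
t 6.67 p [610.091  68.077 101.381] yaw 172.55 open 0.613 F [-0.435 -0.59  -1.914]
roll units 0.01 | units now [ 0.334 -0.07   0.02 ] | after roll [ 0.335 -0.068  0.02 ]
[610.091  68.077 101.381] [[-0.006 -0.992  0.13 ]
 [-0.002  0.13   0.992]
 [-1.     0.006 -0.003]]
```

View pics/t3.png

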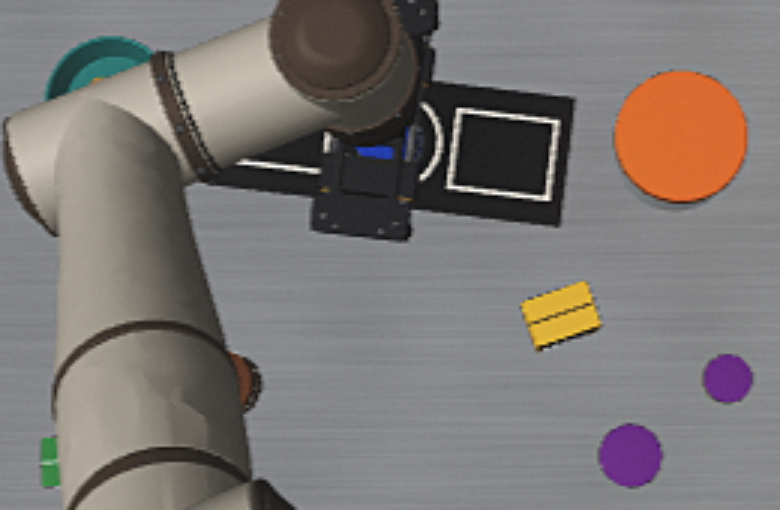

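{"op": "drive_tool", "data": {"xyz": [[0,0,0],[0,0,0],[0,0,0]], "roll": [0,0,0]}}

```text
time_s: 6.97
eef_pos: [612.7, 68.9, 105.4]
eef_rot: [[0.002, -0.992, 0.129], [0.001, 0.129, 0.992], [-1.0, -0.002, 0.001]]
wrist_force: [0.1, -0.6, -2.0]
opening: 0.619
```

```bash
python3 go.py 612.9 68.5 88 172.5
```

```text
t 6.97 p [612.7    68.917 105.418] yaw 172.6 open 0.619 F [ 0.07  -0.571 -2.022]
roll units 0.02 | units now [ 0.435 -0.005 -0.01 ] | after roll [ 0.435 -0.006 -0.01 ]
```

{"op": "drive_tool", "data": {"xyz": [[0.2,0,0],[0.15,0,0],[0.1,0,0],[0,0,0],[0,0,0]], "roll": [0,0,0,0,0]}}

```text
time_s: 7.38
eef_pos: [611.9, 68.7, 87.2]
eef_rot: [[-0.001, -0.992, 0.128], [-0.001, 0.128, 0.992], [-1.0, 0.001, -0.001]]
wrist_force: [-2.8, -0.5, 6.6]
opening: 0.614
```

```bash
python3 go.py 612.9 68.5 87.5 172.5
```

```text
t 7.38 p [611.939  68.658  87.151] yaw 172.63 open 0.614 F [-2.761 -0.496  6.577]
roll units 0.03 | units now [-0.009 -0.024 -0.001] | after roll [-0.009 -0.024 -0.001]
```

On the mat. Releasing and rising.

{"op": "drive_tool", "data": {"xyz": [[0,0,0],[0,0,0],[0,0,0],[0,0,0],[0,0,0]], "roll": [0,0,0,0,0], "claw": 0}}

```text
time_s: 7.8
eef_pos: [612.3, 68.7, 86.0]
eef_rot: [[-0.0, -0.992, 0.129], [-0.0, 0.129, 0.992], [-1.0, 0.0, -0.0]]
wrist_force: [1.1, 0.1, 0.3]
opening: 0.903
```

{"op": "drive_tool", "data": {"xyz": [[-0.1,0,0],[-0.3,0,0],[-0.5,0,0],[-0.7,0,0],[-0.7,0,0]], "roll": [0,0,0,0,0]}}

```text
time_s: 8.22
eef_pos: [612.1, 68.5, 179.8]
eef_rot: [[-0.001, -0.992, 0.129], [-0.001, 0.129, 0.992], [-1.0, 0.001, -0.001]]
wrist_force: [0.4, -0.2, -0.0]
opening: 0.998
```

{"op": "drive_tool", "data": {"xyz": [[-0.7,0,0],[-0.3,0,0],[0,0,0],[0,0,0],[0,0,0]], "roll": [0,0,0,0,0]}}

```text
time_s: 8.63
eef_pos: [611.6, 68.5, 217.7]
eef_rot: [[-0.001, -0.992, 0.129], [0.0, 0.129, 0.992], [-1.0, 0.001, -0.0]]
wrist_force: [-0.5, 0.0, -0.2]
opening: 1.002
```

```bash
python3 go.py 410 -206.6 200 172.5;  python3 - <<'E'
from h import *
cv2.imwrite('pics/w4.png',bot.grab_frame('wrist'))
E
```

```text
t 8.63 p [611.598  68.535 217.718] yaw 172.57 open 1.002 F [-0.515  0.013 -0.232]
roll units 0.01 | units now [ 0.45   4.107 -7.472] | after roll [ 0.443  4.099 -7.477]
```

View pics/w4.png

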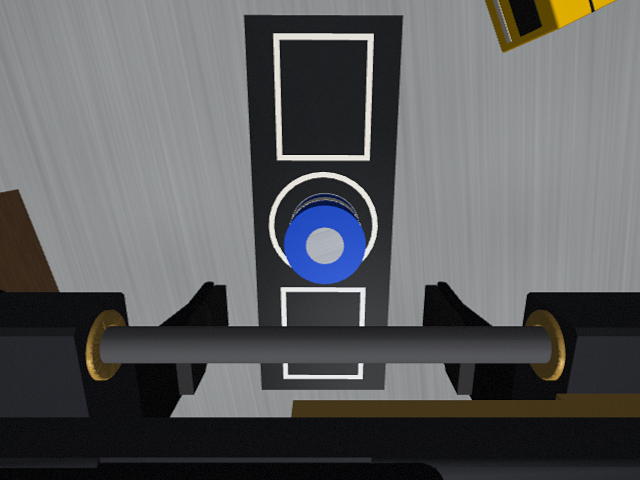

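```bash
python3 - <<'E'
from h import *
c=bot.get_calibration('wrist')
a=bp([(274,34),(374,34),(370,160),(277,160)],3,c).mean(0);b=bp([(281,288),(365,288),(363,379),(283,379)],3,c).mean(0)
print(a,b,(a+b)/2,np.degrees(np.arctan2(*(b-a)[1::-1])),np.linalg.norm(a-b)); print('tin',bp([325,245],58,c))
E
```

```text
[598.927 -26.719   3.   ] [624.54  162.061   3.   ] [611.734  67.671   3.   ] 82.2735309683598 190.50931188571752
tin [[610.464  66.887  58.   ]]
```

{"op": "drive_tool", "data": {"xyz": [[0,0.3,-0.5],[0,0.46,-0.83],[0,0.46,-0.83],[0,0.46,-0.83],[0,0.46,-0.83]], "roll": [0,0,0,0,0]}}

```text
time_s: 9.1
eef_pos: [505.8, -72.9, 216.8]
eef_rot: [[-0.003, -0.992, 0.128], [-0.001, 0.128, 0.992], [-1.0, 0.003, -0.001]]
wrist_force: [1.3, -0.8, 0.3]
opening: 1.002
```

{"op": "drive_tool", "data": {"xyz": [[0,0.46,-0.83],[0,0.46,-0.83],[0,0.46,-0.83],[0,0.46,-0.83],[0,0.1,-0.3]], "roll": [0,0,0,0,0]}}

```text
time_s: 9.52
eef_pos: [408.0, -207.4, 217.0]
eef_rot: [[-0.005, -0.991, 0.132], [0.001, 0.132, 0.991], [-1.0, 0.005, 0.0]]
wrist_force: [-0.5, -0.4, -0.7]
opening: 0.997
```

{"op": "drive_tool", "data": {"xyz": [[0.2,0,0],[0.4,0,0],[0.2,0,0],[0,0,0],[0,0,0]], "roll": [0,0,0,0,0]}}

```text
time_s: 9.93
eef_pos: [412.1, -204.9, 185.3]
eef_rot: [[-0.003, -0.992, 0.128], [0.0, 0.128, 0.992], [-1.0, 0.003, -0.0]]
wrist_force: [-0.3, -0.6, 0.3]
opening: 0.999
```

```bash
python3 go.py 410 -206.6 74 172.5;  python3 - <<'E'
from h import *
cv2.imwrite('pics/w5.png',bot.grab_frame('wrist'))
E
```

```text
t 9.93 p [ 412.118 -204.877  185.348] yaw 172.66 open 0.999 F [-0.271 -0.562  0.263]
roll units 0.03 | units now [ 2.784  0.04  -0.049] | after roll [ 2.784  0.047 -0.05 ]
```

View pics/w5.png

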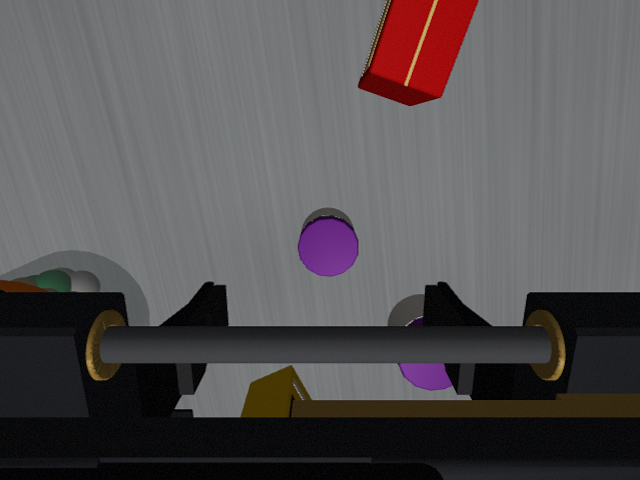

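```bash
python3 - <<'E'
from h import *
print(bp([328,246],38,bot.get_calibration('wrist')))
E
```

```text
[[ 409.564 -208.786   38.   ]]
```

{"op": "drive_tool", "data": {"xyz": [[0.3,0.04,-0.03],[0.5,0,0],[0.6,0,0],[0.5,0,0],[0.3,0,0]], "roll": [0,0,0,0,0]}}

```text
time_s: 10.4
eef_pos: [410.2, -205.9, 97.0]
eef_rot: [[-0.001, -0.992, 0.128], [0.0, 0.128, 0.992], [-1.0, 0.001, 0.0]]
wrist_force: [-0.2, -0.5, 0.8]
opening: 0.999
```

{"op": "drive_tool", "data": {"xyz": [[0,0,0],[0,0,0],[0,0,0]], "roll": [0,0,0]}}

```text
time_s: 10.65
eef_pos: [411.4, -206.3, 99.3]
eef_rot: [[0.002, -0.992, 0.128], [-0.001, 0.128, 0.992], [-1.0, -0.002, -0.0]]
wrist_force: [-0.2, 0.3, 0.0]
opening: 0.997
```

```bash
python3 go.py 410 -206.6 74 172.5
```

```text
t 10.65 p [ 411.41  -206.329   99.275] yaw 172.64 open 0.997 F [-0.211  0.328  0.03 ]
roll units 0.03 | units now [ 0.632  0.036 -0.011] | after roll [ 0.632  0.034 -0.011]
```

{"op": "drive_tool", "data": {"xyz": [[0.2,0.03,-0.03],[0.2,0,0],[0.2,0,0],[0,0,0],[0,0,0]], "roll": [0,0,0,0,0]}}

```text
time_s: 11.07
eef_pos: [408.5, -207.4, 73.6]
eef_rot: [[-0.002, -0.992, 0.129], [0.0, 0.129, 0.992], [-1.0, 0.002, -0.0]]
wrist_force: [0.3, 0.8, -0.6]
opening: 1.002
```

{"op": "drive_tool", "data": {"xyz": [[0,0,0],[0,0,0],[0,0,0],[0,0,0],[0,0,0]], "roll": [0,0,0,0,0], "claw": 1}}

```text
time_s: 11.48
eef_pos: [409.0, -207.4, 74.4]
eef_rot: [[0.0, -0.992, 0.129], [-0.0, 0.129, 0.992], [-1.0, -0.0, 0.0]]
wrist_force: [0.5, 0.4, -0.1]
opening: 0.713
```

{"op": "drive_tool", "data": {"xyz": [[0,0,0],[0,0,0],[0,0,0],[0,0,0],[0,0,0]], "roll": [0,0,0,0,0]}}

```text
time_s: 11.9
eef_pos: [409.0, -207.4, 74.3]
eef_rot: [[0.0, -0.992, 0.129], [-0.0, 0.129, 0.992], [-1.0, -0.0, -0.0]]
wrist_force: [0.3, 0.2, 0.8]
opening: 0.439
```

{"op": "drive_tool", "data": {"xyz": [[0,0,0],[0,0,0],[0,0,0]], "roll": [0,0,0]}}

```text
time_s: 12.15
eef_pos: [409.0, -207.4, 74.3]
eef_rot: [[0.0, -0.992, 0.129], [-0.0, 0.129, 0.992], [-1.0, -0.0, 0.0]]
wrist_force: [1.1, 0.4, 0.3]
opening: 0.442
```

{"op": "drive_tool", "data": {"xyz": [[-0.2,0,0],[-0.5,0,0],[-0.8,0,0],[-0.8,0,0],[-0.8,0,0]], "roll": [0,0,0,0,0]}}

```text
time_s: 12.57
eef_pos: [408.4, -207.3, 200.0]
eef_rot: [[-0.001, -0.992, 0.129], [0.0, 0.129, 0.992], [-1.0, 0.001, 0.0]]
wrist_force: [1.5, -0.2, -0.4]
opening: 0.442
```

{"op": "drive_tool", "data": {"xyz": [[-0.3,-0.2,0.4],[-0.1,-0.46,0.83],[0,-0.46,0.83],[0,-0.46,0.83],[0,-0.46,0.83]], "roll": [0,0,0,0,0]}}

```text
time_s: 12.98
eef_pos: [509.4, -69.0, 215.2]
eef_rot: [[0.001, -0.992, 0.129], [0.0, 0.129, 0.992], [-1.0, -0.001, 0.0]]
wrist_force: [0.4, -0.2, -0.5]
opening: 0.443
```

```bash
python3 go.py 611.8 68.2 132.5 172.5
```

```text
t 12.98 p [509.414 -68.979 215.195] yaw 172.56 open 0.443 F [ 0.384 -0.235 -0.516]
roll units 0.01 | units now [ 2.071 -2.092  3.731] | after roll [ 2.067 -2.09   3.734]
```

{"op": "drive_tool", "data": {"xyz": [[0,-0.46,0.83],[0,-0.46,0.83],[0,-0.46,0.83],[0,-0.46,0.83],[0,-0.2,0.35]], "roll": [0,0,0,0,0]}}

```text
time_s: 13.4
eef_pos: [611.1, 68.2, 214.5]
eef_rot: [[0.002, -0.992, 0.126], [0.0, 0.126, 0.992], [-1.0, -0.002, 0.001]]
wrist_force: [-0.3, 0.1, -0.5]
opening: 0.441
```

{"op": "drive_tool", "data": {"xyz": [[0.2,0,0],[0.4,0,0],[0.4,0,0],[0.3,0,0],[0.2,0,0]], "roll": [0,0,0,0,0]}}

```text
time_s: 13.82
eef_pos: [607.4, 63.8, 152.7]
eef_rot: [[-0.003, -0.992, 0.13], [-0.001, 0.13, 0.992], [-1.0, 0.003, -0.001]]
wrist_force: [0.4, -0.2, -1.5]
opening: 0.442
```

{"op": "drive_tool", "data": {"xyz": [[0,0,0],[0,0,0],[0,0,0],[0,0,0],[0,0,0]], "roll": [0,0,0,0,0]}}

```text
time_s: 14.23
eef_pos: [609.2, 64.7, 155.2]
eef_rot: [[0.002, -0.992, 0.129], [0.001, 0.129, 0.992], [-1.0, -0.001, 0.001]]
wrist_force: [-0.0, -0.5, -0.2]
opening: 0.44
```

```bash
python3 go.py 611.8 68.2 132.5 172.5
```

```text
t 14.23 p [609.237  64.685 155.206] yaw 172.58 open 0.44 F [-0.03  -0.472 -0.186]
roll units 0.02 | units now [ 0.568 -0.051  0.095] | after roll [ 0.568 -0.052  0.095]
```

{"op": "drive_tool", "data": {"xyz": [[0,-0.05,0.09],[0.2,0,0],[0.2,0,0],[0.1,0,0],[0,0,0]], "roll": [0,0,0,0,0]}}

```text
time_s: 14.65
eef_pos: [610.9, 67.9, 132.9]
eef_rot: [[-0.002, -0.992, 0.129], [-0.001, 0.129, 0.992], [-1.0, 0.002, -0.001]]
wrist_force: [-0.3, -0.4, -0.5]
opening: 0.438
```

{"op": "drive_tool", "data": {"xyz": [[0,0,0],[0,0,0],[0,0,0]], "roll": [0,0,0]}}

```text
time_s: 14.9
eef_pos: [611.3, 67.9, 134.2]
eef_rot: [[-0.0, -0.992, 0.129], [-0.0, 0.129, 0.992], [-1.0, 0.0, -0.0]]
wrist_force: [-0.6, -0.4, -0.9]
opening: 0.436
```

```bash
python3 go.py 611.8 68.2 132.5 172.5
```

```text
t 14.9 p [611.338  67.945 134.196] yaw 172.58 open 0.436 F [-0.552 -0.399 -0.909]
roll units 0.02 | units now [ 0.042 -0.011  0.008] | after roll [ 0.042 -0.011  0.008]
```

{"op": "drive_tool", "data": {"xyz": [[0.05,0,0],[0,0,0],[0,0,0]], "roll": [0,0,0]}}

```text
time_s: 15.15
eef_pos: [611.5, 68.0, 132.4]
eef_rot: [[0.0, -0.992, 0.129], [0.0, 0.129, 0.992], [-1.0, -0.0, 0.0]]
wrist_force: [1.0, -0.4, -0.1]
opening: 0.44
```

{"op": "drive_tool", "data": {"xyz": [[0,0,0],[0,0,0],[0,0,0],[0,0,0],[0,0,0]], "roll": [0,0,0,0,0], "claw": 0}}

```text
time_s: 15.57
eef_pos: [611.3, 68.0, 132.2]
eef_rot: [[-0.0, -0.992, 0.129], [-0.0, 0.129, 0.992], [-1.0, 0.0, -0.0]]
wrist_force: [-0.5, 1.2, -0.7]
opening: 0.73
```

{"op": "drive_tool", "data": {"xyz": [[0,0,0],[-0.1,0,0],[-0.3,0,0],[-0.5,0,0],[-0.7,0,0]], "roll": [0,0,0,0,0]}}

```text
time_s: 15.98
eef_pos: [610.1, 67.7, 195.0]
eef_rot: [[-0.005, -0.992, 0.129], [-0.001, 0.129, 0.992], [-1.0, 0.005, -0.002]]
wrist_force: [0.2, -0.7, -0.3]
opening: 0.99
```

{"op": "drive_tool", "data": {"xyz": [[-0.7,0,0],[-0.3,0,0],[0,0,0],[0,0,0],[0,0,0]], "roll": [0,0,0,0,0]}}

```text
time_s: 16.4
eef_pos: [610.6, 67.8, 235.2]
eef_rot: [[-0.002, -0.992, 0.129], [-0.0, 0.129, 0.992], [-1.0, 0.002, -0.0]]
wrist_force: [0.7, -0.4, -0.4]
opening: 0.998
```

```bash
python3 go.py 461 -72 220 198.65;  python3 - <<'E'
from h import *
cv2.imwrite('pics/w6.png',bot.grab_frame('wrist'))
E
```

```text
t 16.4 p [610.623  67.847 235.177] yaw 172.57 open 0.998 F [ 0.681 -0.409 -0.357]
roll units -5.22 | units now [ 0.388  3.256 -3.95 ] | after roll [ 0.379  4.662 -2.116]
```

View pics/w6.png

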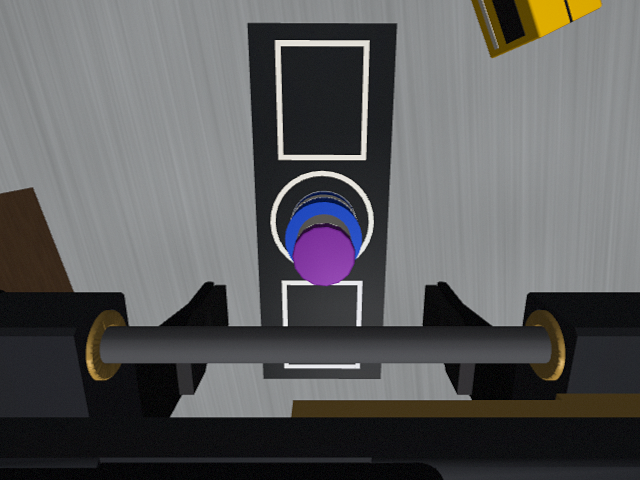

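```bash
python3 - <<'E'
from h import *
print(bp([324.5,255],96,bot.get_calibration('wrist')))
E
```

```text
[[609.904  66.633  96.   ]]
```

{"op": "drive_tool", "data": {"xyz": [[0,0.4,-0.5],[0,0.6,-0.73],[0,0.6,-0.73],[0,0.6,-0.73],[0,0.6,-0.73]], "roll": [0,0,0,0,0]}}

```text
time_s: 16.87
eef_pos: [480.6, -54.3, 234.8]
eef_rot: [[-0.003, -0.992, 0.129], [-0.001, 0.129, 0.992], [-1.0, 0.003, -0.001]]
wrist_force: [0.6, 0.1, 0.5]
opening: 1.004
```

{"op": "drive_tool", "data": {"xyz": [[0,0.46,-0.53],[0,0,0],[0,0,0],[0,0,0],[0,0,0]], "roll": [0,-1,-1,-1,-1]}}

```text
time_s: 17.28
eef_pos: [460.9, -72.2, 235.2]
eef_rot: [[-0.002, -0.975, -0.222], [-0.0, -0.222, 0.975], [-1.0, 0.003, 0.0]]
wrist_force: [-0.1, 0.6, 0.3]
opening: 0.999
```

{"op": "drive_tool", "data": {"xyz": [[0,0,0],[0.2,0,0],[0.4,0,0],[0.2,0,0],[0,0,0]], "roll": [-1,-0.2,0,0,0]}}

```text
time_s: 17.7
eef_pos: [460.0, -72.1, 201.4]
eef_rot: [[-0.007, -0.948, -0.317], [-0.001, -0.317, 0.948], [-1.0, 0.006, 0.001]]
wrist_force: [-0.2, 0.5, -0.1]
opening: 1.0
```

```bash
python3 go.py 461 -72 97 198.65;  python3 - <<'E'
from h import *
cv2.imwrite('pics/w7.png',bot.grab_frame('wrist'))
E
```

```text
t 17.7 p [459.951 -72.061 201.386] yaw -161.51 open 1.0 F [-0.222  0.499 -0.079]
roll units -0.03 | units now [ 2.609 -0.042 -0.011] | after roll [ 2.61  -0.025 -0.007]
```

View pics/w7.png

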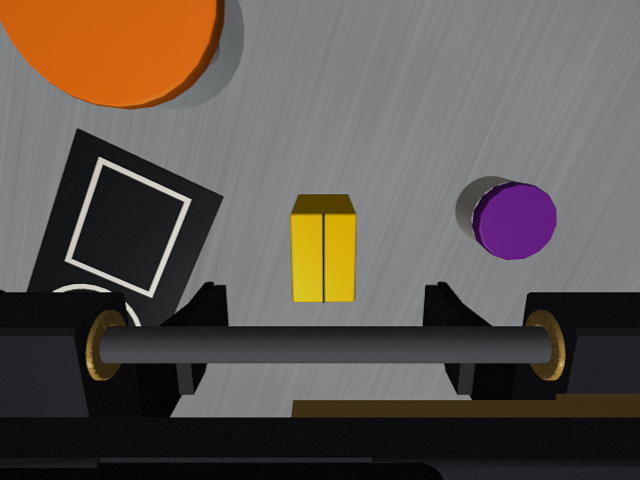

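```bash
python3 - <<'E'
from h import *
print(bp([323.7,258],72,bot.get_calibration('wrist')))
E
```

```text
[[461.143 -73.482  72.   ]]
```

{"op": "drive_tool", "data": {"xyz": [[0.2,-0.02,0],[0.5,0,0],[0.6,0,0],[0.5,0,0],[0.2,0,0]], "roll": [0,0,0,0,0]}}

```text
time_s: 18.17
eef_pos: [461.3, -71.7, 122.0]
eef_rot: [[-0.004, -0.948, -0.318], [-0.0, -0.318, 0.948], [-1.0, 0.004, 0.001]]
wrist_force: [-0.2, -1.3, 0.0]
opening: 1.0
```

{"op": "drive_tool", "data": {"xyz": [[0,0,0],[0,0,0],[0,0,0]], "roll": [0,0,0]}}

```text
time_s: 18.42
eef_pos: [463.4, -71.5, 125.3]
eef_rot: [[0.003, -0.948, -0.319], [0.0, -0.319, 0.948], [-1.0, -0.002, -0.001]]
wrist_force: [0.9, 0.1, 0.7]
opening: 0.997
```

```bash
python3 go.py 461 -72 97 198.65
```

```text
t 18.42 p [463.428 -71.489 125.35 ] yaw -161.39 open 0.997 F [0.933 0.07  0.685]
roll units -0.01 | units now [0.709 0.063 0.008] | after roll [0.709 0.062 0.007]
```

{"op": "drive_tool", "data": {"xyz": [[0.2,0.04,-0.01],[0.3,0,0],[0.2,0,0],[0,0,0],[0,0,0]], "roll": [0,0,0,0,0]}}

```text
time_s: 18.83
eef_pos: [461.0, -72.6, 96.1]
eef_rot: [[-0.001, -0.948, -0.319], [-0.0, -0.319, 0.948], [-1.0, 0.001, -0.0]]
wrist_force: [1.3, -0.2, 0.2]
opening: 1.002
```

{"op": "drive_tool", "data": {"xyz": [[0,0,0],[0,0,0],[0,0,0],[0,0,0],[0,0,0]], "roll": [0,0,0,0,0], "claw": 1}}

```text
time_s: 19.25
eef_pos: [461.2, -72.5, 96.5]
eef_rot: [[0.001, -0.948, -0.319], [0.0, -0.319, 0.948], [-1.0, -0.001, -0.0]]
wrist_force: [-0.6, -0.1, 0.3]
opening: 0.707
```

{"op": "drive_tool", "data": {"xyz": [[0,0,0],[0,0,0],[0,0,0],[0,0,0],[0,0,0]], "roll": [0,0,0,0,0]}}

```text
time_s: 19.67
eef_pos: [461.0, -72.5, 96.3]
eef_rot: [[-0.0, -0.948, -0.319], [-0.0, -0.319, 0.948], [-1.0, 0.0, 0.0]]
wrist_force: [-1.3, -0.3, 1.0]
opening: 0.434
```

{"op": "drive_tool", "data": {"xyz": [[0,0,0],[0,0,0],[0,0,0]], "roll": [0,0,0]}}

```text
time_s: 19.92
eef_pos: [461.0, -72.5, 96.3]
eef_rot: [[-0.0, -0.948, -0.319], [-0.0, -0.319, 0.948], [-1.0, 0.0, 0.0]]
wrist_force: [-0.5, -1.1, 1.6]
opening: 0.434
```

{"op": "drive_tool", "data": {"xyz": [[-0.2,0,0],[-0.5,0,0],[-0.7,0,0],[-0.6,0,0],[-0.3,0,0]], "roll": [0,0,0,0,0]}}

```text
time_s: 20.33
eef_pos: [462.3, -72.4, 191.6]
eef_rot: [[0.005, -0.948, -0.319], [0.0, -0.319, 0.948], [-1.0, -0.005, -0.001]]
wrist_force: [-0.2, 0.8, -1.0]
opening: 0.433
```

{"op": "drive_tool", "data": {"xyz": [[0,0,0],[0,0,0],[0,0,0],[0,0,0],[0,0,0]], "roll": [1,1,1,1,1]}}

```text
time_s: 20.75
eef_pos: [460.8, -72.5, 188.7]
eef_rot: [[0.0, -0.993, 0.116], [0.0, 0.116, 0.993], [-1.0, -0.0, 0.0]]
wrist_force: [0.2, 0.2, -0.7]
opening: 0.435
```

{"op": "drive_tool", "data": {"xyz": [[0,0,0],[0,0,0]], "roll": [0.2,0]}}

```text
time_s: 20.92
eef_pos: [460.9, -72.5, 188.5]
eef_rot: [[0.0, -0.992, 0.128], [0.0, 0.128, 0.992], [-1.0, -0.0, 0.0]]
wrist_force: [0.4, 0.0, -0.7]
opening: 0.434
```

```bash
python3 go.py 600 -25.8 99.5 172.5
```

```text
t 20.92 p [460.936 -72.495 188.523] yaw 172.66 open 0.434 F [ 0.449  0.026 -0.703]
roll units 0.03 | units now [ 2.227 -3.298  1.602] | after roll [ 2.226 -3.294  1.611]
```

{"op": "drive_tool", "data": {"xyz": [[0,-0.5,0.2],[0,-0.8,0.4],[0,-0.8,0.4],[0,-0.7,0.4],[0,-0.5,0.2]], "roll": [0,0,0,0,0]}}

```text
time_s: 21.33
eef_pos: [602.8, -24.8, 188.3]
eef_rot: [[0.002, -0.992, 0.126], [0.0, 0.126, 0.992], [-1.0, -0.002, 0.0]]
wrist_force: [0.2, 0.2, -0.5]
opening: 0.433
```

{"op": "drive_tool", "data": {"xyz": [[0.2,0,0],[0.4,0,0],[0.5,0,0],[0.4,0,0],[0.2,0,0]], "roll": [0,0,0,0,0]}}

```text
time_s: 21.75
eef_pos: [598.4, -26.4, 117.7]
eef_rot: [[-0.005, -0.992, 0.128], [-0.0, 0.128, 0.992], [-1.0, 0.005, -0.001]]
wrist_force: [-0.0, 0.1, -2.2]
opening: 0.437
```

{"op": "drive_tool", "data": {"xyz": [[0,0,0],[0,0,0],[0,0,0]], "roll": [0,0,0]}}

```text
time_s: 22.0
eef_pos: [600.8, -26.1, 121.4]
eef_rot: [[0.002, -0.992, 0.128], [0.0, 0.128, 0.992], [-1.0, -0.002, 0.0]]
wrist_force: [0.7, 0.2, -1.2]
opening: 0.435
```

```bash
python3 go.py 600 -25.8 99.5 172.5
```

```text
t 22.0 p [600.822 -26.067 121.4  ] yaw 172.63 open 0.435 F [ 0.721  0.229 -1.238]
roll units 0.03 | units now [0.547 0.022 0.004] | after roll [0.548 0.021 0.004]
```

{"op": "drive_tool", "data": {"xyz": [[0.2,0.02,0],[0.2,0,0],[0.1,0,0],[0,0,0],[0,0,0]], "roll": [0,0,0,0,0]}}

```text
time_s: 22.42
eef_pos: [599.3, -26.0, 99.9]
eef_rot: [[-0.0, -0.992, 0.129], [-0.0, 0.129, 0.992], [-1.0, 0.0, -0.0]]
wrist_force: [-0.2, 0.0, -0.4]
opening: 0.433
```

{"op": "drive_tool", "data": {"xyz": [[0,0,0],[0,0,0],[0,0,0]], "roll": [0,0,0]}}

```text
time_s: 22.67
eef_pos: [599.4, -26.0, 100.3]
eef_rot: [[0.0, -0.992, 0.129], [0.0, 0.129, 0.992], [-1.0, -0.0, 0.0]]
wrist_force: [-0.1, 0.7, -1.7]
opening: 0.432
```

```bash
python3 go.py 600 -25.8 99.5 172.5
```

```text
t 22.67 p [599.429 -25.981 100.268] yaw 172.59 open 0.432 F [-0.106  0.717 -1.678]
roll units 0.02 | units now [ 0.019 -0.014  0.006] | after roll [ 0.019 -0.014  0.006]
```

{"op": "drive_tool", "data": {"xyz": [[0.03,0,0],[0,0,0],[0,0,0]], "roll": [0,0,0]}}

```text
time_s: 22.92
eef_pos: [599.6, -25.9, 99.2]
eef_rot: [[0.001, -0.992, 0.129], [0.0, 0.129, 0.992], [-1.0, -0.001, 0.0]]
wrist_force: [0.8, 0.1, -0.3]
opening: 0.435
```

{"op": "drive_tool", "data": {"xyz": [[0,0,0],[0,0,0],[0,0,0],[0,0,0],[0,0,0]], "roll": [0,0,0,0,0], "claw": 0}}

```text
time_s: 23.33
eef_pos: [599.4, -26.0, 99.1]
eef_rot: [[-0.0, -0.992, 0.129], [-0.0, 0.129, 0.992], [-1.0, 0.0, -0.0]]
wrist_force: [-1.2, 0.2, 0.4]
opening: 0.727
```

{"op": "drive_tool", "data": {"xyz": [[0,0,0],[-0.1,0,0],[-0.3,0,0],[-0.5,0,0],[-0.7,0,0]], "roll": [0,0,0,0,0]}}

```text
time_s: 23.75
eef_pos: [598.1, -26.1, 161.9]
eef_rot: [[-0.005, -0.992, 0.129], [-0.001, 0.129, 0.992], [-1.0, 0.005, -0.001]]
wrist_force: [0.4, 0.4, 0.1]
opening: 0.987
```

{"op": "drive_tool", "data": {"xyz": [[-0.7,0,0],[-0.6,0,0],[-0.3,0,0],[0,0,0],[0,0,0]], "roll": [0,0,0,0,0]}}

```text
time_s: 24.17
eef_pos: [599.3, -25.9, 227.6]
eef_rot: [[0.001, -0.992, 0.129], [0.001, 0.129, 0.992], [-1.0, -0.001, 0.001]]
wrist_force: [-0.4, -0.8, -0.5]
opening: 1.001
```

```bash
python3 go.py 349.7 -317.9 220 154.5;  python3 - <<'E'
from h import *
cv2.imwrite('pics/w8.png',bot.grab_frame('wrist'))
E
```

```text
t 24.17 p [599.291 -25.867 227.571] yaw 172.58 open 1.001 F [-0.378 -0.771 -0.507]
roll units 3.62 | units now [ 0.176  5.244 -8.046] | after roll [ 0.189  2.489 -9.276]
```

View pics/w8.png

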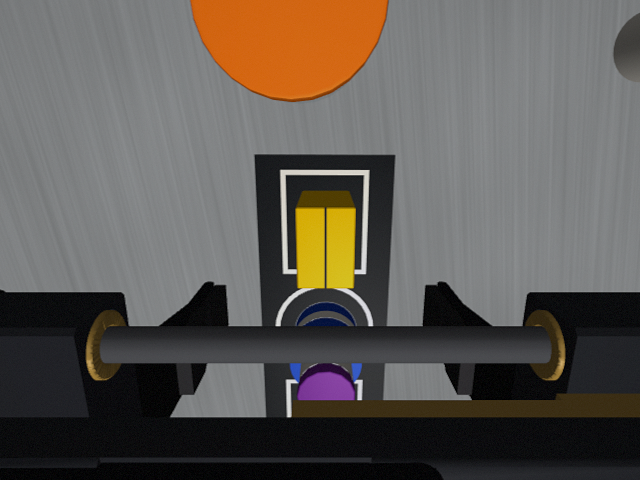

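{"op": "drive_tool", "data": {"xyz": [[0,0.3,-0.45],[0,0.52,-0.8],[0,0.52,-0.8],[0,0.52,-0.8],[0,0.52,-0.8]], "roll": [0,0,0,0,0]}}

```text
time_s: 24.63
eef_pos: [484.0, -159.3, 225.2]
eef_rot: [[-0.004, -0.992, 0.128], [0.0, 0.128, 0.992], [-1.0, 0.004, -0.0]]
wrist_force: [0.2, 0.3, 0.0]
opening: 1.003
```

{"op": "drive_tool", "data": {"xyz": [[0,0.52,-0.8],[0,0.52,-0.8],[0,0.52,-0.8],[0,0.52,-0.8],[0,0.52,-0.8]], "roll": [0,0,0,0,0]}}

```text
time_s: 25.05
eef_pos: [360.2, -304.4, 225.5]
eef_rot: [[-0.003, -0.992, 0.129], [0.001, 0.129, 0.992], [-1.0, 0.003, 0.001]]
wrist_force: [0.9, -0.4, 0.9]
opening: 1.002
```

{"op": "drive_tool", "data": {"xyz": [[0,0.26,-0.4],[0,0,0],[0,0,0],[0,0,0],[0,0,0]], "roll": [0,1,1,1,0.6]}}

```text
time_s: 25.47
eef_pos: [348.9, -318.1, 225.3]
eef_rot: [[-0.003, -0.901, 0.434], [0.002, 0.434, 0.901], [-1.0, 0.004, 0.0]]
wrist_force: [-0.5, -0.5, -0.3]
opening: 1.004
```

{"op": "drive_tool", "data": {"xyz": [[0.2,0,0],[0.3,0,0],[0.2,0,0],[0,0,0],[0,0,0]], "roll": [0,0,0,0,0]}}

```text
time_s: 25.88
eef_pos: [349.5, -318.0, 197.9]
eef_rot: [[-0.003, -0.904, 0.428], [0.001, 0.428, 0.904], [-1.0, 0.003, -0.0]]
wrist_force: [-0.1, 0.5, 0.6]
opening: 1.001
```

```bash
python3 go.py 349.7 -317.9 99 154.5;  python3 - <<'E'
from h import *
cv2.imwrite('pics/w9.png',bot.grab_frame('wrist'))
E
```

```text
t 25.88 p [ 349.542 -318.012  197.894] yaw 154.63 open 1.001 F [-0.053  0.482  0.647]
roll units 0.03 | units now [ 2.472 -0.01   0.005] | after roll [ 2.472 -0.002  0.004]
```

View pics/w9.png

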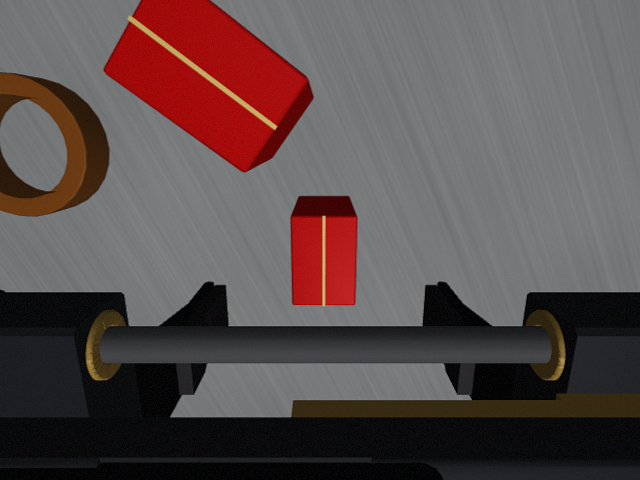

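```bash
python3 - <<'E'
from h import *
print(bp([323.7,260],72,bot.get_calibration('wrist')))
E
```

```text
[[ 349.217 -320.226   72.   ]]
```

{"op": "drive_tool", "data": {"xyz": [[0.2,0,0],[0.4,0,0],[0.5,0,0],[0.4,0,0],[0.2,0,0]], "roll": [0,0,0,0,0]}}

```text
time_s: 26.35
eef_pos: [349.2, -317.8, 129.3]
eef_rot: [[-0.002, -0.903, 0.429], [0.001, 0.429, 0.903], [-1.0, 0.003, 0.0]]
wrist_force: [-0.2, -0.2, 0.0]
opening: 0.999
```

{"op": "drive_tool", "data": {"xyz": [[0,0,0],[0,0,0],[0,0,0]], "roll": [0,0,0]}}

```text
time_s: 26.6
eef_pos: [350.7, -318.6, 131.9]
eef_rot: [[0.002, -0.903, 0.429], [-0.001, 0.429, 0.903], [-1.0, -0.002, -0.0]]
wrist_force: [-0.4, 0.1, 0.3]
opening: 0.999
```

```bash
python3 go.py 349.7 -317.9 99 154.5
```

```text
t 26.6 p [ 350.7   -318.571  131.905] yaw 154.61 open 0.999 F [-0.442  0.139  0.26 ]
roll units 0.02 | units now [0.823 0.031 0.005] | after roll [0.823 0.03  0.004]
```

{"op": "drive_tool", "data": {"xyz": [[0.2,0.02,0],[0.3,0,0],[0.3,0,0],[0,0,0],[0,0,0]], "roll": [0,0,0,0,0]}}

```text
time_s: 27.02
eef_pos: [349.2, -317.9, 99.0]
eef_rot: [[-0.001, -0.903, 0.429], [0.0, 0.429, 0.903], [-1.0, 0.001, -0.0]]
wrist_force: [0.1, 0.5, 0.3]
opening: 1.002
```

{"op": "drive_tool", "data": {"xyz": [[0,0,0],[0,0,0],[0,0,0],[0,0,0],[0,0,0]], "roll": [0,0,0,0,0], "claw": 1}}

```text
time_s: 27.43
eef_pos: [349.4, -318.0, 99.4]
eef_rot: [[0.001, -0.903, 0.429], [-0.0, 0.429, 0.903], [-1.0, -0.001, 0.0]]
wrist_force: [0.0, -0.1, -0.7]
opening: 0.709
```

{"op": "drive_tool", "data": {"xyz": [[0,0,0],[0,0,0],[0,0,0],[0,0,0],[0,0,0]], "roll": [0,0,0,0,0]}}

```text
time_s: 27.85
eef_pos: [349.4, -318.0, 99.1]
eef_rot: [[0.0, -0.903, 0.429], [-0.0, 0.429, 0.903], [-1.0, -0.0, -0.0]]
wrist_force: [0.0, -0.8, 0.0]
opening: 0.432
```

{"op": "drive_tool", "data": {"xyz": [[0,0,0],[0,0,0],[0,0,0]], "roll": [0,0,0]}}

```text
time_s: 28.1
eef_pos: [349.4, -317.9, 99.1]
eef_rot: [[0.0, -0.903, 0.429], [-0.0, 0.429, 0.903], [-1.0, -0.0, -0.0]]
wrist_force: [0.8, 0.0, -0.0]
opening: 0.432
```

{"op": "drive_tool", "data": {"xyz": [[-0.2,0,0],[-0.5,0,0],[-0.8,0,0],[-0.9,0,0],[-0.7,0,0]], "roll": [0,0,0,0,0]}}

```text
time_s: 28.52
eef_pos: [349.2, -318.0, 225.8]
eef_rot: [[0.001, -0.903, 0.429], [-0.001, 0.429, 0.903], [-1.0, -0.001, -0.0]]
wrist_force: [1.5, -0.0, -0.8]
opening: 0.431
```

{"op": "drive_tool", "data": {"xyz": [[-0.4,0,0],[0,0,0],[0,0,0],[0,0,0],[0,0,0]], "roll": [0,-1,-1,-1,-0.6]}}

```text
time_s: 28.93
eef_pos: [348.8, -317.6, 239.5]
eef_rot: [[0.0, -0.992, 0.126], [0.0, 0.126, 0.992], [-1.0, 0.0, 0.0]]
wrist_force: [-0.3, 0.6, -0.6]
opening: 0.432
```

{"op": "drive_tool", "data": {"xyz": [[0,0,0],[0,0,0]], "roll": [0,0]}}

```text
time_s: 29.1
eef_pos: [348.9, -317.7, 239.2]
eef_rot: [[-0.0, -0.991, 0.131], [0.0, 0.131, 0.991], [-1.0, 0.0, 0.0]]
wrist_force: [-0.2, -1.4, 0.1]
opening: 0.435
```

```bash
python3 go.py 625.2 162.6 102.2 172.5
```

```text
t 29.1 p [ 348.941 -317.738  239.246] yaw 172.5 open 0.435 F [-0.227 -1.43   0.118]
roll units -0.0 | units now [ 3.428 -5.28  12.807] | after roll [ 3.426 -5.28  12.807]
```

{"op": "drive_tool", "data": {"xyz": [[0,-0.2,0.5],[0,-0.35,0.85],[0,-0.35,0.85],[0,-0.35,0.85],[0,-0.35,0.85]], "roll": [0,0,0,0,0]}}

```text
time_s: 29.52
eef_pos: [433.1, -170.0, 239.3]
eef_rot: [[-0.0, -0.991, 0.131], [0.0, 0.131, 0.991], [-1.0, 0.0, 0.0]]
wrist_force: [1.0, -1.2, -1.1]
opening: 0.433
```

{"op": "drive_tool", "data": {"xyz": [[0,-0.35,0.85],[0,-0.35,0.85],[0,-0.35,0.85],[0,-0.35,0.85],[0,-0.35,0.85]], "roll": [0,0,0,0,0]}}

```text
time_s: 29.93
eef_pos: [524.6, -10.1, 239.2]
eef_rot: [[-0.0, -0.992, 0.13], [-0.0, 0.13, 0.992], [-1.0, 0.0, -0.0]]
wrist_force: [-0.1, -0.5, -2.0]
opening: 0.433
```

{"op": "drive_tool", "data": {"xyz": [[0,-0.35,0.85],[0,-0.35,0.85],[0,-0.35,0.85],[0,-0.35,0.85],[0,-0.35,0.85]], "roll": [0,0,0,0,0]}}

```text
time_s: 30.35
eef_pos: [615.9, 149.3, 238.9]
eef_rot: [[-0.001, -0.991, 0.13], [-0.0, 0.13, 0.991], [-1.0, 0.001, -0.0]]
wrist_force: [1.1, -0.0, -0.2]
opening: 0.433
```

{"op": "drive_tool", "data": {"xyz": [[0,-0.2,0.4],[0,0,0],[0,0,0],[0,0,0]], "roll": [0,0,0,0]}}

```text
time_s: 30.68
eef_pos: [625.0, 162.0, 238.6]
eef_rot: [[-0.002, -0.992, 0.13], [-0.001, 0.13, 0.992], [-1.0, 0.001, -0.001]]
wrist_force: [0.2, -0.6, -1.9]
opening: 0.433
```

```bash
python3 go.py 625.2 162.6 102.2 172.5
```

```text
t 30.68 p [624.96  161.975 238.599] yaw 172.53 open 0.433 F [ 0.169 -0.589 -1.942]
roll units 0.01 | units now [ 3.41  -0.009  0.019] | after roll [ 3.41  -0.004  0.016]
```

{"op": "drive_tool", "data": {"xyz": [[0.2,0,0],[0.5,0,0],[0.8,0,0],[0.6,0,0],[0.4,0,0]], "roll": [0,0,0,0,0]}}

```text
time_s: 31.1
eef_pos: [623.6, 160.6, 136.1]
eef_rot: [[-0.004, -0.991, 0.131], [-0.001, 0.131, 0.991], [-1.0, 0.004, -0.002]]
wrist_force: [-0.2, 0.2, -1.3]
opening: 0.433
```

{"op": "drive_tool", "data": {"xyz": [[0.2,0,0],[0.1,0,0],[0,0,0],[0,0,0],[0,0,0]], "roll": [0,0,0,0,0]}}

```text
time_s: 31.52
eef_pos: [626.3, 162.6, 128.6]
eef_rot: [[0.003, -0.992, 0.129], [0.001, 0.129, 0.992], [-1.0, -0.003, 0.001]]
wrist_force: [0.4, 0.3, -1.1]
opening: 0.437
```

```bash
python3 go.py 625.2 162.6 102.2 172.5
```

```text
t 31.52 p [626.305 162.636 128.64 ] yaw 172.59 open 0.437 F [ 0.426  0.266 -1.131]
roll units 0.02 | units now [ 0.661  0.029 -0.005] | after roll [ 0.661  0.027 -0.005]
```

{"op": "drive_tool", "data": {"xyz": [[0.2,0.02,0],[0.2,0,0],[0.16,0,0],[0.05,0,0],[0,0,0]], "roll": [0,0,0,0,0]}}

```text
time_s: 31.93
eef_pos: [624.6, 162.6, 102.2]
eef_rot: [[-0.001, -0.992, 0.129], [-0.001, 0.129, 0.992], [-1.0, 0.001, -0.001]]
wrist_force: [0.1, 0.1, 0.4]
opening: 0.438
```

{"op": "drive_tool", "data": {"xyz": [[0,0,0],[0,0,0],[0,0,0]], "roll": [0,0,0]}}

```text
time_s: 32.18
eef_pos: [624.7, 162.6, 102.4]
eef_rot: [[-0.0, -0.992, 0.129], [-0.0, 0.129, 0.992], [-1.0, 0.0, -0.0]]
wrist_force: [0.2, 0.3, -0.8]
opening: 0.435
```

```bash
python3 go.py 625.2 162.6 102.2 172.5
```

```text
t 32.18 p [624.696 162.56  102.353] yaw 172.59 open 0.435 F [ 0.215  0.287 -0.835]
roll units 0.02 | units now [ 0.004 -0.012  0.003] | after roll [ 0.004 -0.012  0.003]
```

{"op": "drive_tool", "data": {"xyz": [[0.01,0,0],[0,0,0],[0,0,0],[0,0,0],[0,0,0]], "roll": [0,0,0,0,0], "claw": 0}}

```text
time_s: 32.6
eef_pos: [624.8, 162.6, 102.4]
eef_rot: [[0.0, -0.992, 0.129], [0.0, 0.129, 0.992], [-1.0, -0.0, 0.0]]
wrist_force: [0.4, 1.2, 0.3]
opening: 0.726
```

{"op": "drive_tool", "data": {"xyz": [[0,0,0],[-0.1,0,0],[-0.3,0,0],[-0.5,0,0],[-0.7,0,0]], "roll": [0,0,0,0,0]}}

```text
time_s: 33.02
eef_pos: [623.8, 162.2, 165.7]
eef_rot: [[-0.004, -0.992, 0.129], [-0.002, 0.129, 0.992], [-1.0, 0.004, -0.002]]
wrist_force: [0.3, 0.0, 0.2]
opening: 0.99
```

{"op": "drive_tool", "data": {"xyz": [[-0.8,0,0],[-0.8,0,0],[-0.8,0,0],[-0.5,0,0],[-0.2,0,0]], "roll": [0,0,0,0,0]}}

```text
time_s: 33.43
eef_pos: [625.9, 162.9, 296.3]
eef_rot: [[0.009, -0.992, 0.128], [0.003, 0.128, 0.992], [-1.0, -0.008, 0.004]]
wrist_force: [0.1, -0.1, 0.3]
opening: 1.0
```

{"op": "drive_tool", "data": {"xyz": [[0,0.4,0.4],[0,0.7,0.7],[0,0.7,0.7],[0,0.7,0.7],[0,0.7,0.7]], "roll": [0,0,0,0,0]}}

```text
time_s: 33.85
eef_pos: [512.8, 306.7, 289.8]
eef_rot: [[-0.001, -0.992, 0.13], [-0.001, 0.13, 0.992], [-1.0, 0.001, -0.001]]
wrist_force: [0.9, -0.8, 0.4]
opening: 1.0
```

{"op": "drive_tool", "data": {"xyz": [[0,0.3,0.7],[0,0.1,0.7],[0,0,0.3],[0,0,0],[0,0,0]], "roll": [0,0,0,0,0]}}

```text
time_s: 34.27
eef_pos: [507.0, 375.4, 289.3]
eef_rot: [[-0.001, -0.992, 0.129], [-0.002, 0.129, 0.992], [-1.0, 0.001, -0.002]]
wrist_force: [-0.0, -0.0, 0.2]
opening: 0.997
```

```bash
python3 - <<'E'
from h import *
s=bot.observe();print(s['time_s'],s['eef_pos'])
t=bot.grab_frame('top');cv2.imwrite('pics/top9.png',t)
cv2.imwrite('pics/top9c.png',cv2.resize(t[180:350,160:420],None,fx=3,fy=3,interpolation=cv2.INTER_CUBIC))
cv2.imwrite('pics/scene9.png',bot.grab_frame('scene'))
E
```

```text
34.2667 [507.019 375.394 289.333]
```

View pics/top9c.png

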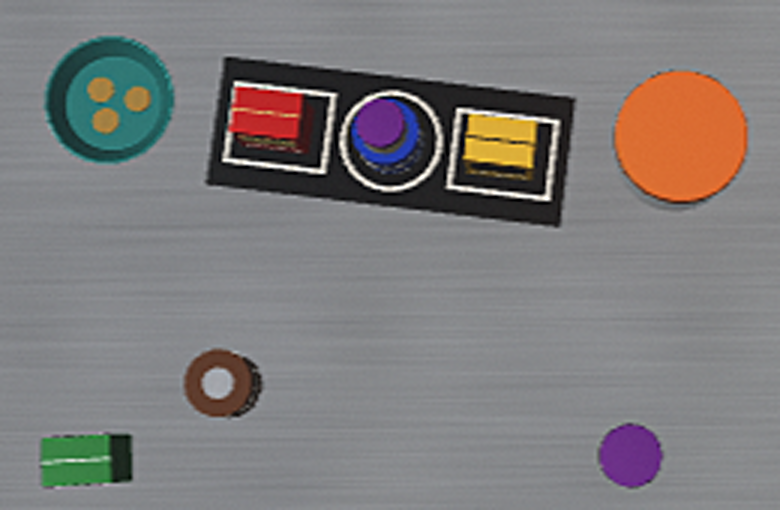

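View pics/scene9.png

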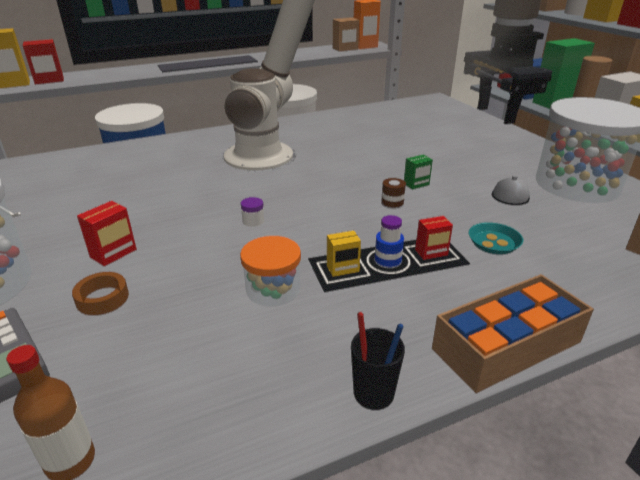

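The top picture shows all four items on their marks, with the green carton and brown tin where they were. I'll measure that numerically from the same picture.

```bash
sed -e "s/top0/top9/" -e '/^rep/d' m.py > m2.py; cat >> m2.py <<'E'
rep('yellow',comp((18,100,150),(35,255,255),(327,226),9),75)
rep('red',comp((0,150,140),(8,255,255),(248,217),9),75)
rep('o blue(part hidden)',comp((105,100,100),(125,255,255),(289,224)),58)
rep('o tub',comp((130,80,60),(150,255,255),(287,221)),96)
rep('green',comp((45,100,100),(80,255,255),(185,333),9),72)
rep('o brown',comp((3,80,60),(15,255,255),(233,307)),55)
E
python3 m2.py
```

```text
yellow [599.823 -25.579] sides [38.554 55.016] long dir deg 82.7155469284259
red [624.199 162.775] sides [37.48  54.936] long dir deg 82.52383985333445
o blue(part hidden) 610.8837280273438 67.76044464111328 d 55.19698715209961 areaD 31.94176910037296
o tub 611.3252563476562 68.31558227539062 d 40.33298110961914 areaD 37.9982904461169
green [349.528 309.876] sides [53.533 37.4  ] long dir deg 92.7405610052769
o brown 409.2801513671875 200.8878173828125 d 54.24578094482422 areaD 52.507478546672374
```

Everything measures within about 2 mm of its mark and the arm is clear, so I'm handing in.

```bash
python3 -c "
from bench import bot
print(bot.job_done())"
```

```text
the job is handed in; nothing more can be done
None
```

The display is set out and handed in at about 34 s of the 118 s allowed; the hand-in gave no verdict. The blue tin is in the ring with the small purple-lidded tub on top. The yellow carton is in the square next to the jar, and the red one in the square next to the dish.

- **Placement:** in the last top picture, both cartons, the tin and the tub are within about 2 mm of their marks. The cartons are within 0.3° of the mat's direction. The tub is about 1 mm from the tin's axis.
- **Left alone:** the green carton and the brown tin measured within 0.2 mm of where they started.
- **Arm:** the gripper is open, well clear of everything.
- **Checks that were weaker or disagreed:** the tub hides part of the tin in the last picture, so its final position rests on fewer pixels. The wrist camera read positions up to about 2.5 mm off from the top camera, well inside the 11–13 mm tolerances. One hand-picked wrist reading of the ring was about 5 mm off; it was taken while the arm was still settling, so I did not use it.

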